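# Close the vacuum manifold with its top plate

## Robot

A 6-joint arm with a two-finger parallel gripper is mounted at the origin on a cart in front of the work surface, level with it; the furniture and walls round the work are solid. World frame = base frame: x ahead of the robot, y to its left, z up, the work surface at z = 0. Lengths are in mm, angles in rad, forces in N, time in s.
With the tool pointing down it reaches from about 350 to 975 mm from the base axis. Payload 7.1 kg.
Tool frame: the origin (TCP) lies at the centre of the arm's flange, where the gripper is bolted on; the fingertips stand 182 mm ahead of it and the grasp point (between the pads) lies 163 mm ahead of it; z points along the fingers, y is the line along which they close (so a half turn about z gives the same grasp; the last joint's range is limited). The gripper opens to 88 mm and grips with 3 to 60 N. Pads are 20 mm wide; open, the fingers measure 115 mm over their backs; the gripper's body (75 mm by 178 mm) begins 61 mm behind the grasp point.
Start: joints at [-1.2, 0.423, 1.63, -0, 1.089, -0.019], TCP at [237.518, -578.093, 404.675] pointing down, gripper open.
Joint ranges: [-3, 3], [-0.9, 2.11], [0.09, 2.58], [-1.31, 4.45], [0.11, 2.69], [-2.54, 2.54]. Speed limits (rad/s): [2.39, 2.39, 3.01, 3.14, 3.14, 3.14].

## Interface

Orientations are given as a rotation vector (axis times angle).
In Python, from workcell import readout, get_image, ctrl gives the robot as it stands.
- The arm moves only by the tool step_arm, never from a script. Its argument "targets" is a list that holds one entry, the list of rows, each a list of 7 numbers: the shift along the world's x, y, z as a fraction of full scale, then the turn, a rotation vector about the world's x, y, z as a fraction of full scale, then the opening, from 0 (shut) to 1 (fully open). In form: [[[dx, dy, dz, wx, wy, wz, claw], ...]]. A call has exactly 5 rows; each row shifts and turns the commanded pose from where the row before left it; what a row does not reach is not made up. Full scale, the value 1, is 0.05 m for a shift and 4 degrees for a turn. A row lasts 1/8 s, in which the tool goes at most 62.5 mm and 10.7 degrees, less where a joint would pass 70% of its speed; a pose out of reach is approached as far as the arm can. A call with a number of a shift or a turn outside -1 to 1 is refused whole. A call with a gripper value outside its range is refused whole. The fingers move at their own pace and stop on an object; the grip force is fixed at half the most. Time passes only in rows, so rows that do not move let the fingers close, or fill a call up. It gives the time, the measured TCP pose, the force, the opening and the grip force at its end, in the units of the state.
- readout.get_obs(): the state, without advancing time (a new reading comes with each control period).
- get_image(name): name is "side" or "top" or "wrist"; returns a dict with "pixels" (480x640x3 uint8, red, green, blue), "intrinsics" (3x3 intrinsics, pixels), "extrinsics" (4x4, takes a point from world to camera coordinates). Camera axes: x right, y down, z forward; pixel columns grow to the right and rows downward; lengths in mm; the calibration is good to about 2 mm. A picture is of the moment at which its call begins. There is no depth.
- ctrl.close_job(): hands the job in; it is judged then, once.
The state is a dict: "t": time; "qpos": joint angles; "qvel": joint speeds; "joint_torque": joint torques, N m; "ee_pos": TCP position; "orientation": TCP orientation; "ft_force": force on the tool from outside, world axes, zero at the start; "moment": the same for the moment, N m; "width": finger opening in mm; "grasp_force": force on a finger pad.
Only numpy, scipy, OpenCV 4.12 (cv2) and the standard library are available. Lean on these libraries where they do the work, as an engineer would, in place of code of your own. Each camera call takes 0.05 s, during which the arm holds its last target. There are 200 camera calls.

## Task

Close the vacuum manifold: take the loose dark steel top plate by its handle, turn it until its notched corner matches the manifold's corner stop and its large and small holes match the large and small pins, and lower it gently over the pins until it rests flush on the manifold all round. Do not drop it onto the pins, let go of it once it is seated, and do not disturb the small carton and the white cup.

Things in the scene. Friction and masses are not known exactly. Their poses are not given: they have to be found in the camera images.
- manifold: fixed grey block, 176 x 131 mm (x, y; rubber foot 182 x 137), flat deck 28 mm above the worktop. Origin: centre of its underside; z up. Two steel pins rise from the deck (see the points). Square corner stop 24 x 24 mm, 14 mm above the deck, at x=+62.5, y=+40. Hose nozzle sticks out 27 mm at +x. Seated, the top plate's origin lies 28 mm above this origin, with the same yaw.
- top_plate: loose dark steel plate 150 x 105 x 10 mm, 0.25 to 0.5 kg, lying flat, right side up. Origin: centre of the underside of the full outline; z up. 28 x 28 mm notch in the corner at +x, +y; two through holes (see the points). Pale metal bridge handle over the middle along x: bar 80 mm long, 14 wide (y), 26 to 42 mm above the underside, on posts 14 mm square at x=-33 and +33. Grip it across y.
- large_pin_tip (a point): top of the manifold's large pin, 16 mm thick, 30 mm above the deck (58 mm above the worktop), its upper 10 mm tapering to 6 mm; at x=+55, y=-32 mm of the manifold
- small_pin_tip (a point): top of the manifold's small pin, 10 mm thick, 30 mm above the deck (58 mm above the worktop), its upper 8 mm tapering to 3 mm; at x=-55, y=+38.5 mm of the manifold
- large_hole (a point): centre of the top plate's large hole, 19 mm wide, at the underside; at x=+55, y=-32 mm of the plate
- small_hole (a point): centre of the top plate's small hole, 13 mm wide, at the underside; at x=-55, y=+38.5 mm of the plate
- carton: small upright white carton, 32 x 46 x 62 mm (x, y, z), a bystander standing between the manifold and the top plate; origin at the centre of its underside
- cup: small white cup, 31 mm across and 32 mm high, a bystander farther back near the middle; origin at the centre of its underside

How it is judged:
By the outcome, as a careful person would: the job done as asked, in the order asked, and still so for the second after the job is handed in, with the robot touching nothing.
It also fails if it takes over 48 s, if anything falls off the work surface, if the arm or the gripper's body presses on something with over 40 N, if the wrist force passes 120 N, or if a joint passes its speed limit or range.

## Working session

There is one attempt and no reset: what is moved stays moved. The work goes in short steps, Python scripts to look and compute and a tool call to move; the robot and the scene stay as the last step left them, time stands still between calls to the robot, and variables do not carry over. Pictures are saved under pics/ and viewed, at most 10 in all, crops included, and the job is handed in when it is done.

Besides the shell and the picture viewer there is one more tool, called after ">>>" as name([rows], argument=value, ...), one row to a line, values as JSON. step_arm: Moves the arm, as the interface text tells. Shift numbers are shares of 0.05 m and turn numbers shares of 4 degrees, none past 1 either way. Its arguments: {"type":"object","properties":{"targets":{"type":"array"}},"required":["targets"]}

```bash
mkdir -p pics; cat > h.py <<'E'
import numpy as np, cv2
from workcell import readout, get_image, ctrl
def snap(n,f=None):
    d=get_image(n); 
    if f: cv2.imwrite('pics/'+f,cv2.cvtColor(np.asarray(d['pixels']),cv2.COLOR_RGB2BGR))
    return d
def ray(d,u,v,z):
    K=np.array(d['intrinsics']);E=np.array(d['extrinsics']);R=E[:3,:3];c=-R.T@E[:3,3]
    r=R.T@np.linalg.solve(K,[u,v,1]); return c+r*(z-c[2])/r[2]
def proj(d,p):
    K=np.array(d['intrinsics']);E=np.array(d['extrinsics']);q=K@(E[:3,:3]@np.array(p)+E[:3,3]);return q[:2]/q[2]
E
python3 - <<'E'
from h import *
import pickle
for n in ['top','side','wrist']:
    d=snap(n,n+'0.png'); pickle.dump(d,open(n+'0.pkl','wb'))
    E=np.array(d['extrinsics']);print(n,(-E[:3,:3].T@E[:3,3]).round(),E[2,:3].round(2))
o=readout.get_obs();print(o)
E
```

```text
top [412.   5. 895.] [ 0.22  0.01 -0.98]
side [428. 670. 599.] [ 0.16 -0.77 -0.62]
wrist [ 316. -546.  384.] [-0.28 -0.12 -0.95]
{'t': 0.15, 'qpos': array([-1.20002283e+00,  4.23672737e-01,  1.63050365e+00,  2.00119975e-06,
        1.08861813e+00, -1.90028055e-02]), 'qvel': array([-0.00015157, -0.00155818, -0.0036598 ,  0.00088998, -0.00026813,
       -0.00071772]), 'joint_torque': array([-2.00702189e-04, -5.44986963e+01, -2.73919433e+01,  6.44062017e-02,
        2.04044563e-02, -6.56432621e-05]), 'ee_pos': array([ 237.43150952, -577.90810546,  404.07974516]), 'orientation': array([-3.08095926e+00, -6.08160138e-01,  3.27477796e-04]), 'ft_force': array([ 0.21769439, -0.18751238,  0.40586889]), 'moment': array([-0.01047579,  0.02317261,  0.05470101]), 'grasp_force': 0.0, 'width': 87.81921112497125}
```

View pics/top0.png

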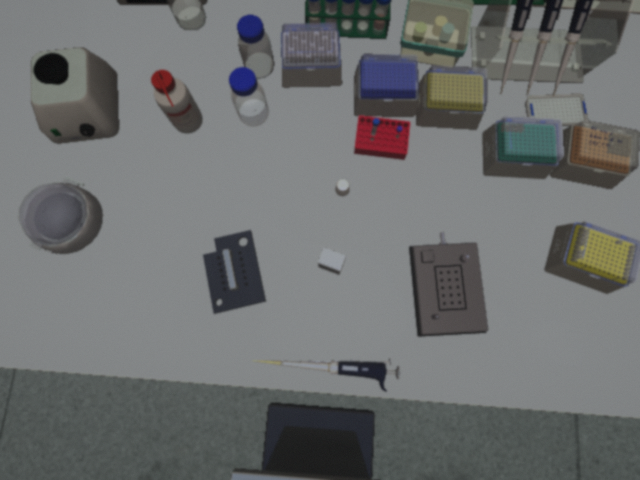

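View pics/side0.png

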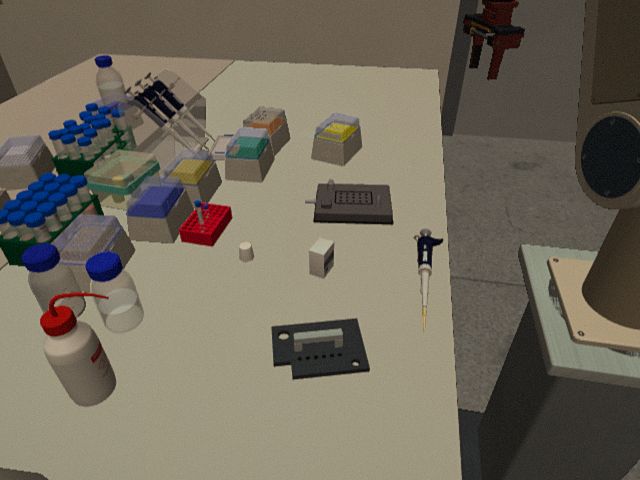

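The top view shows the plate at about (235,271) with its notch upper left, the large hole at (243,241) and the small hole at (220,302). The manifold is at (448,288), with its stop at (428,255) and pins near (466,257) and (434,317). The side view agrees.

```bash
python3 - <<'E'
from h import *
import pickle
d=pickle.load(open('top0.pkl','rb'));im=np.asarray(d['pixels']);g=im.mean(2)
def blob(x0,x1,y0,y1,lo,hi):
    m=np.zeros(g.shape,np.uint8);s=g[y0:y1,x0:x1];m[y0:y1,x0:x1]=(s>=lo)&(s<hi)
    n,l,st,c=cv2.connectedComponentsWithStats(m);return m,l,st,c
m,l,st,c=blob(195,275,220,320,0,75)
k=1+st[1:,4].argmax();cn,_=cv2.findContours((l==k).astype(np.uint8),cv2.RETR_CCOMP,cv2.CHAIN_APPROX_NONE)
for q in cn:
    if cv2.contourArea(q)>8: 
        M=cv2.moments(q);r=cv2.minAreaRect(q);print('plate',cv2.contourArea(q),[M['m10']/M['m00'],M['m01']/M['m00']],r)
        if cv2.contourArea(q)>2000: print([ray(d,*p,10)[:2].round(1).tolist() for p in cv2.boxPoints(r)])
        else: print(ray(d,M['m10']/M['m00'],M['m01']/M['m00'],10).round(1))
a=cv2.cvtColor(cv2.resize(im[220:350,400:500],None,fx=4,fy=4,interpolation=cv2.INTER_CUBIC),cv2.COLOR_RGB2BGR)
b=cv2.cvtColor(cv2.resize(im[220:350,190:290],None,fx=4,fy=4,interpolation=cv2.INTER_CUBIC),cv2.COLOR_RGB2BGR)
cv2.imwrite('pics/z.png',cv2.convertScaleAbs(np.hstack([a,b]),alpha=1.6))
for nm,p in dict(carton=(331,258),cup=(342,184)).items(): print(nm,ray(d,*p,62 if nm=='carton' else 32).round())
E
```

```text
plate 3448.5 [233.71528683968873, 272.88806727562707] ((232.0756378173828, 271.484130859375), (73.18522644042969, 52.790184020996094), 78.11134338378906)
[[575.6, 277.4], [606.5, 174.6], [463.6, 128.2], [434.6, 227.6]]
plate 48.0 [218.83333333333334, 301.9479166666667] ((219.00003051757812, 302.0000305175781), (7.071067810058594, 8.485280990600586), 45.0)
[456.3 220.4  10. ]
plate 353.5 [228.71617161716168, 268.38519566242337] ((228.73321533203125, 268.45489501953125), (42.34321212768555, 9.691116333007812), 79.04593658447266)
[524.5 209.2  10. ]
plate 81.0 [243.0, 241.5] ((243.00003051757812, 241.50003051757812), (9.192387580871582, 10.60660171508789), 45.0)
[581.8 187.   10. ]
carton [553.   5.  62.]
cup [713.  -6.  32.]
```

View pics/z.png

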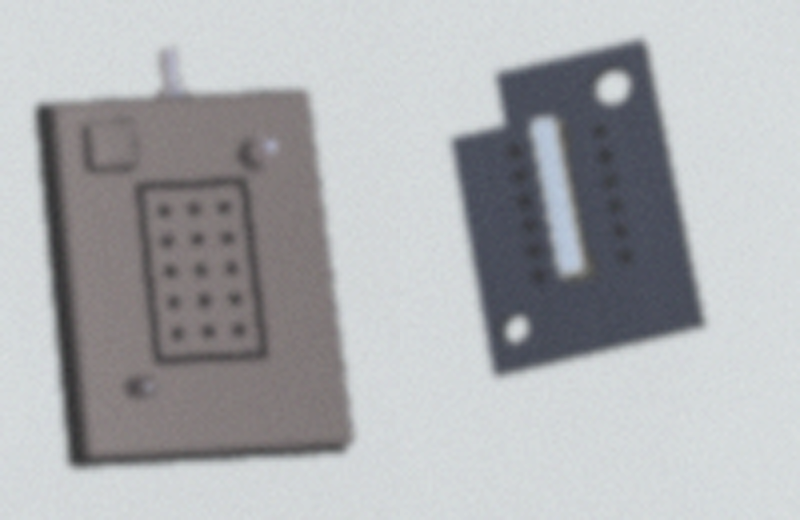

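The crop shows the manifold's large pin tip at about (467.5,256.5) and its small pin tip at about (437,316.5). The stop is upper left, so the plate and manifold face roughly the same way.

```bash
python3 - <<'E'
from h import *
import pickle
d=pickle.load(open('top0.pkl','rb'))
def pose(L,S):
    v=L-S;y=np.arctan2(v[1],v[0])-np.arctan2(-70.5,110);m=(L+S)/2
    return m-3.25*np.array([-np.sin(y),np.cos(y)]),np.degrees(y),np.hypot(*v)
P=lambda u,v,z:ray(d,u,v,z)[:2]
print('plate',pose(P(243,241.5,10),P(218.8,301.9,10)))
print('man',pose(P(467.5,256.5,58),P(437,316.5,58)))
for c in [(54,103),(305,92),(348,438),(90,455)]: print(P(400+c[0]/4,220+c[1]/4,28))
E
```

```text
plate (array([520.09147144, 200.62067835]), np.float64(17.70593627111599), np.float64(129.80586287936714))
man (array([ 517.78927938, -232.08030177]), np.float64(7.280409935780344), np.float64(130.88195827234685))
[ 595.96480033 -158.11191538]
[ 611.28250427 -283.62598907]
[ 442.60521809 -304.73047914]
[ 425.17255097 -181.12788463]
```

>>> step_arm([
  [[0.28,0.78,0,0,0,-0.06,1],[0.28,0.78,0,0,0,-0.06,1],[0.28,0.78,0,0,0,-0.06,1],[0.28,0.78,0,0,0,-0.06,1],[0.28,0.78,0,0,0,-0.06,1]],
])

```text
t: 0.78
ee_pos: [307.7, -381.8, 404.6]
orientation: [-3.088, -0.576, 0.0]
ft_force: [0.0, -1.2, 0.3]
width: 87.6
grasp_force: 0.0
```

>>> step_arm([
  [[0.28,0.78,0,0,0,-0.06,1],[0.28,0.78,0,0,0,-0.06,1],[0.28,0.78,0,0,0,-0.06,1],[0.28,0.78,0,0,0,-0.06,1],[0.28,0.78,0,0,0,-0.06,1]],
])

```text
t: 1.4
ee_pos: [377.7, -186.8, 404.7]
orientation: [3.094, 0.543, 0.0]
ft_force: [1.0, -0.2, -0.1]
width: 87.7
grasp_force: 0.0
```

>>> step_arm([
  [[0.28,0.78,0,0,0,-0.06,1],[0.28,0.78,0,0,0,-0.06,1],[0.28,0.78,0,0,0,-0.06,1],[0.28,0.78,0,0,0,-0.06,1],[0.28,0.78,0,0,0,-0.06,1]],
])

```text
t: 2.02
ee_pos: [447.7, 8.3, 404.7]
orientation: [3.1, 0.511, 0.0]
ft_force: [0.3, -0.8, 1.0]
width: 88.0
grasp_force: 0.0
```

>>> step_arm([
  [[0.28,0.78,-0.3,0,0,-0.06,1],[0.28,0.78,-0.3,0,0,-0.06,1],[0.28,0.78,-0.3,0,0,-0.06,1],[0.28,0.78,-0.3,0,0,-0.06,1],[0.28,0.78,-0.3,0,0,-0.06,1]],
])

```text
t: 2.65
ee_pos: [517.8, 203.3, 329.0]
orientation: [3.105, 0.479, -0.0]
ft_force: [0.1, -1.4, -0.1]
width: 87.6
grasp_force: 0.0
```

```bash
python3 - <<'E'
from h import *
import pickle
d=snap('wrist','w1.png');pickle.dump(d,open('w1.pkl','wb'));o=readout.get_obs()
print(o['t'],o['ee_pos'],o['orientation'],o['qpos'])
E
```

```text
2.7 [518.87179281 206.5510411  327.58759207] [-3.10330310e+00 -4.80089153e-01 -7.35608622e-04] [3.57252136e-01 4.29384542e-01 1.83364192e+00 1.62511731e-03
 8.77830085e-01 1.62003897e+00]
```

View pics/w1.png

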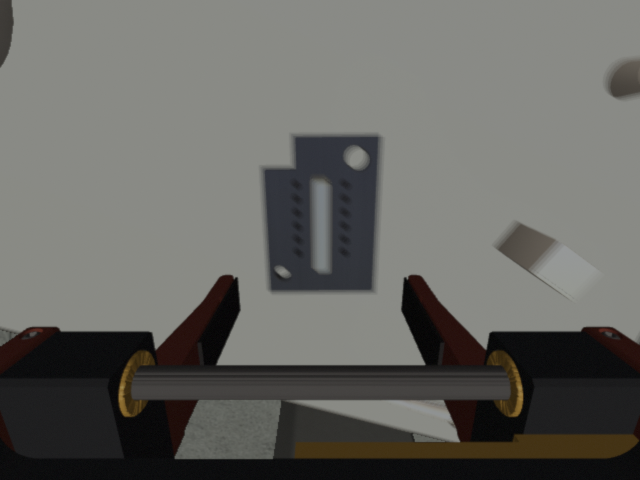

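The wrist view shows the plate aligned with the gripper and the handle bar centred near (321,225). The notch is upper left and the carton is well to the right at (550,260).

```bash
python3 - <<'E'
from h import *
d=snap('wrist');d=snap('wrist');o=readout.get_obs();print(o['ee_pos'],o['orientation'])
g=np.asarray(d['pixels']).mean(2)
s=(g<85).astype(np.uint8);s[300:]=0;s[:120]=0;s[:,:250]=0;s[:,395:]=0
n,l,st,c=cv2.connectedComponentsWithStats(s);k=1+st[1:,4].argmax()
cn,_=cv2.findContours((l==k).astype(np.uint8),cv2.RETR_CCOMP,cv2.CHAIN_APPROX_NONE)
for q in cn:
    A=cv2.contourArea(q)
    if A>60:
        M=cv2.moments(q);p=(M['m10']/M['m00'],M['m01']/M['m00']);r=cv2.minAreaRect(q)
        print(A,np.round(p,1),ray(d,*p,10)[:2].round(1),ray(d,*p,42)[:2].round(1),r)
        print([ray(d,*b,10)[:2].round(1).tolist() for b in cv2.boxPoints(r)])
E
```

```text
[517.45808195 203.20346545 328.56132045] [ 3.10390309e+00  4.82755045e-01 -2.71444477e-03]
16549.0 [328.4 218.7] [526.5 198.7] [534.3 202. ] ((326.5, 216.5), (157.0, 119.0), 90.0)
[[578.4, 270.8], [609.3, 173.8], [469.6, 120.0], [433.8, 232.5]]
95.5 [286.7 274.8] [460.7 219.8] [475.6 220.9] ((286.75, 274.75), (12.020814895629883, 9.899494171142578), 45.0)
[[459.3, 227.2], [468.4, 222.7], [462.3, 212.4], [453.1, 216.8]]
1520.5 [326.3 229.3] [516.3 197.3] [525.2 200.8] ((326.0, 230.0), (18.0, 92.0), -0.0)
[[468.5, 191.4], [553.8, 218.3], [558.7, 203.0], [473.8, 174.7]]
375.5 [361.4 161.1] [584.7 187.3] [586.2 191.9] ((361.25, 161.25001525878906), (20.50609588623047, 22.62741470336914), 45.0)
[[579.9, 199.9], [596.8, 191.1], [589.1, 174.9], [571.8, 183.6]]
```

>>> step_arm([
  [[0.09,-0.03,-0.6,0,0,0.05,1],[0,0,-0.6,0,0,0,1],[0,0,-0.6,0,0,0,1],[0,0,-0.5,0,0,0,1],[0,0,-0.33,0,0,0,1]],
])

```text
t: 3.42
ee_pos: [521.6, 199.3, 197.5]
orientation: [3.104, 0.483, -0.002]
ft_force: [0.6, -0.0, 0.7]
width: 87.9
grasp_force: 0.0
```

>>> step_arm([
  [[0,0,0,0,0,0,1],[0,0,0,0,0,0,0],[0,0,0,0,0,0,0],[0,0,0,0,0,0,0],[0,0,0,0,0,0,0]],
])

```text
t: 4.05
ee_pos: [522.1, 200.5, 198.5]
orientation: [-3.104, -0.484, -0.001]
ft_force: [-0.3, 0.3, -0.3]
width: 51.4
grasp_force: 0.0
```

>>> step_arm([
  [[0,0,0,0,0,0,0],[0,0,0,0,0,0,0],[0,0,0,0,0,0,0],[0,0,0,0,0,0,0],[0,0,0,0,0,0,0]],
])

```text
t: 4.68
ee_pos: [522.0, 200.4, 198.1]
orientation: [-3.104, -0.484, 0.0]
ft_force: [-0.5, 0.5, -0.7]
width: 13.9
grasp_force: 30.0
```

>>> step_arm([
  [[0,0,0.1,0,0,0,0],[0,0,0.3,0,0,0,0],[0,0,0.5,0,0,0,0],[0,0,0.6,0,0,0,0],[0,0,0.5,0,0,0,0]],
])

```text
t: 5.3
ee_pos: [521.9, 200.4, 300.1]
orientation: [-3.104, -0.484, -0.001]
ft_force: [0.8, 1.0, -5.4]
width: 14.0
grasp_force: 30.0
```

>>> step_arm([
  [[0,-0.2,0.1,0,0,-0.1,0],[0,-0.4,0,0,0,-0.1,0],[0,-0.6,0,0,0,-0.2,0],[0,-0.65,0,0,0,-0.2,0],[0,-0.65,0,0,0,-0.2,0]],
])

```text
t: 5.92
ee_pos: [521.1, 73.1, 301.8]
orientation: [3.116, 0.396, -0.005]
ft_force: [0.5, -0.0, -4.3]
width: 13.7
grasp_force: 30.0
```

>>> step_arm([
  [[0,-0.65,0,0,0,-0.2,0],[0,-0.65,0,0,0,-0.2,0],[0,-0.65,0,0,0,-0.2,0],[0,-0.65,0,0,0,-0.2,0],[0,-0.65,0,0,0,-0.2,0]],
])

```text
t: 6.55
ee_pos: [520.7, -89.2, 301.8]
orientation: [-3.128, -0.286, 0.004]
ft_force: [0.8, 0.4, -4.6]
width: 14.2
grasp_force: 30.0
```

>>> step_arm([
  [[-0.07,-0.65,0,0,0,-0.2,0],[0,-0.65,0,0,0,-0.2,0],[0,-0.6,0,0,0,-0.2,0],[0,-0.5,0,0,0,-0.2,0],[0,-0.3,0,0,0,-0.05,0]],
])

```text
t: 7.18
ee_pos: [517.2, -223.9, 301.9]
orientation: [-3.135, -0.192, 0.004]
ft_force: [0.7, 0.9, -5.3]
width: 13.6
grasp_force: 30.0
```

>>> step_arm([
  [[0,-0.2,0,0,0,0,0],[0,0,0,0,0,0,0],[0,0,0,0,0,0,0],[0,0,0,0,0,0,0],[0,0,0,0,0,0,0]],
])

```text
t: 7.8
ee_pos: [518.6, -231.6, 303.2]
orientation: [-3.135, -0.197, 0.0]
ft_force: [0.6, -0.6, -3.5]
width: 13.6
grasp_force: 30.0
```

```bash
python3 - <<'E'
from h import *
import pickle
ims=[]
for n in ['top','side','wrist']:
    d=snap(n,n+'2.png');pickle.dump(d,open(n+'2.pkl','wb'));ims.append(cv2.cvtColor(np.asarray(d['pixels']),cv2.COLOR_RGB2BGR))
o=readout.get_obs();print(o['t'],o['ee_pos'],o['orientation'],o['ft_force'],o['width'])
a=cv2.resize(ims[0][200:360,380:520],None,fx=3.5,fy=3.5,interpolation=cv2.INTER_CUBIC)[:,:400]
b=cv2.resize(ims[1][90:250,280:430],None,fx=2.5,fy=2.5,interpolation=cv2.INTER_CUBIC)
w=cv2.resize(ims[2],(0,0),fx=.5,fy=.5)
c=np.zeros((600,800,3),np.uint8)
a=a[:560];c[:a.shape[0],:400]=a[:600];c[:b.shape[0],400:400+b.shape[1]]=b[:600,:400][:400]
cv2.imwrite('pics/c2.png',cv2.convertScaleAbs(c,alpha=1.5))
E
```

```text
7.95 [ 518.56231111 -231.84805659  303.2189926 ] [-3.13542936e+00 -1.96027502e-01  1.03484987e-05] [-0.6642367   0.12708473 -4.79065657] 13.709552391214427
```

View pics/c2.png

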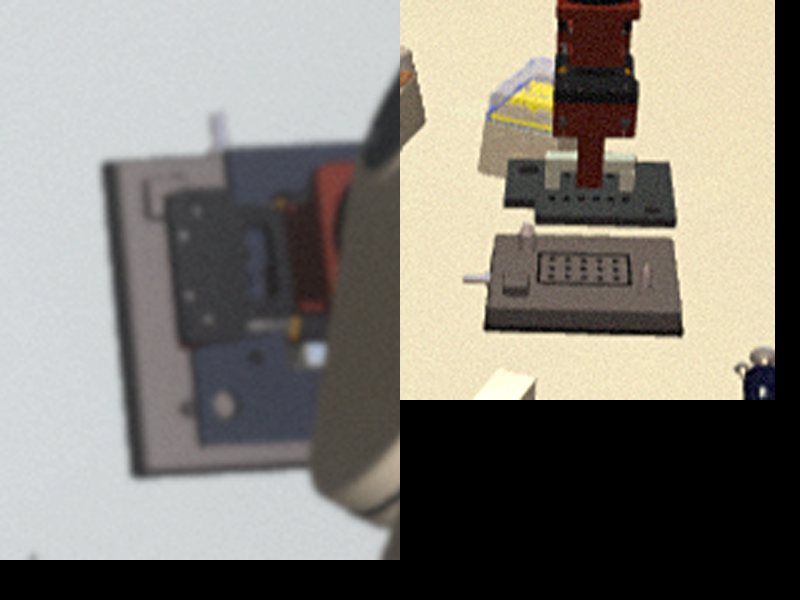

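View pics/wrist2.png

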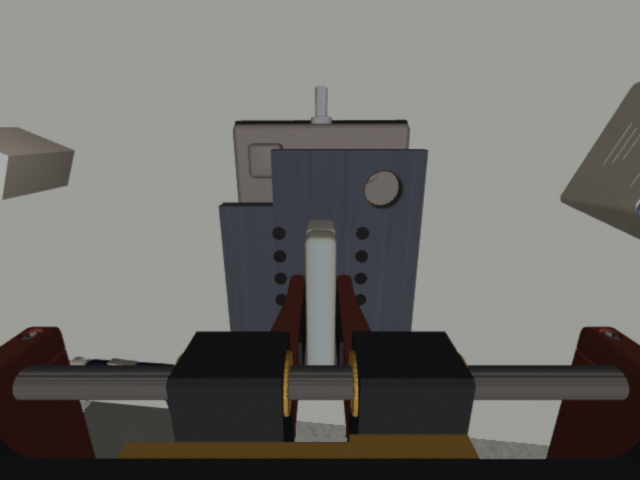

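The wrist view shows the plate gripped level, its edges parallel to the manifold's, with the large hole at (382,188) and the stop at (265,160). I'll measure both in this view.

```bash
cat > m.py <<'E'
from h import *
import sys
def line(g,xs,y0,y1,sign):  # subpixel strongest vertical gradient per column
    p=[]
    gb=cv2.GaussianBlur(g.astype(np.float32),(5,3),0);dy=np.gradient(gb,axis=0)*sign
    for x in xs:
        c=dy[y0:y1,x];k=c.argmax()
        if 0<k<len(c)-1:
            a,b,e=c[k-1:k+2];p.append((x,y0+k+.5*(a-e)/(a-2*b+e)))
    return np.array(p)
def fit(d,p,z):
    q=np.array([ray(d,*a,z)[:2] for a in p]);v=cv2.fitLine(q.astype(np.float32),cv2.DIST_HUBER,0,.01,.01).ravel();return v
E
python3 - <<'E'
from m import *
import pickle
d=pickle.load(open('wrist2.pkl','rb'));im=np.asarray(d['pixels']);g=im.mean(2);T=lambda a:a.T
def show(n,p,z,tr=False):
    if tr:p=p[:,::-1]
    v=fit(d,p,z);a=np.degrees(np.arctan2(v[1],v[0]));print(n,'ang',((a+45)%90-45).round(2),'pt',v[2:].round(1)); return v
def X(v,w): t=np.linalg.solve(np.array([v[:2],-w[:2]]).T,w[2:]-v[2:]);return (v[2:]+t[0]*v[:2]).round(1)
def xs(n,rows,x0,x1,s,z): return show(n,line(g.T,rows,x0,x1,s),z,True)
pf=show('plate far',line(g,range(285,415),143,158,-1),115)
pr=xs('plate right',range(165,320),410,432,1,115)
pl=xs('plate notch side',range(158,198),265,280,-1,115)
mf=show('man far(deck)',line(g,range(245,305),118,134,1),28)
ml=xs('man left',range(130,195),230,245,-1,28)
mr=xs('man right',range(128,146),400,415,1,28)
print('plate corner +x-y',X(pf,pr),'+x notch',X(pf,pl));print('man corners +x+y',X(mf,ml),'+x-y',X(mf,mr))
c=im[110:220,225:435];cv2.imwrite('pics/c3.png',cv2.convertScaleAbs(cv2.resize(c[:,:,::-1],None,fx=3.8,fy=3.8,interpolation=cv2.INTER_CUBIC),alpha=1.3))
E
```

```text
plate far ang 7.12 pt [ 595.7 -233.1]
plate right ang 7.13 pt [ 553.  -281.1]
plate notch side ang 7.12 pt [ 577.5 -200.5]
man far(deck) ang 7.39 pt [ 602.6 -187.9]
man left ang 7.37 pt [ 568.3 -161.9]
man right ang 8.24 pt [ 606.3 -287.2]
plate corner +x-y [ 600.9 -275.1] +x notch [ 591.4 -198.8]
man corners +x+y [ 598.7 -158. ] +x-y [ 615.3 -285.9]
```

View pics/c3.png

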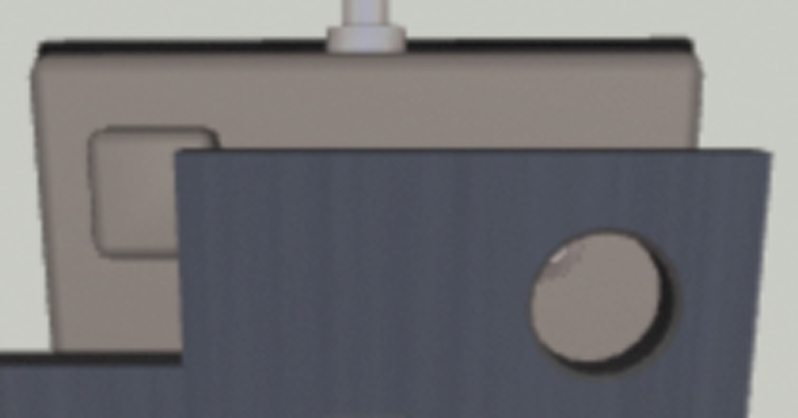

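>>> step_arm([
  [[0,0,-0.16,0,0,0.05,0],[0,0,-0.2,0,0,0,0],[0,0,-0.2,0,0,0,0],[0,0,-0.16,0,0,0,0],[0,0,-0.06,0,0,0,0]],
])

```text
t: 8.57
ee_pos: [518.3, -232.0, 263.3]
orientation: [-3.135, -0.201, 0.002]
ft_force: [-0.7, 0.7, -4.9]
width: 13.2
grasp_force: 30.0
```

>>> step_arm([
  [[0,0,0,0,0,0,0],[0,0,0,0,0,0,0],[0,0,0,0,0,0,0],[0,0,0,0,0,0,0],[0,0,0,0,0,0,0]],
])

```text
t: 9.2
ee_pos: [518.5, -232.1, 264.3]
orientation: [3.135, 0.201, 0.0]
ft_force: [0.1, -0.8, -4.7]
width: 13.6
grasp_force: 30.0
```

```bash
python3 - <<'E'
from h import *
import pickle
D={}
for n in ['top','side','wrist']:
    d=snap(n);pickle.dump(d,open(n+'3.pkl','wb'));D[n]=cv2.cvtColor(np.asarray(d['pixels']),cv2.COLOR_RGB2BGR)
o=readout.get_obs();print(o['t'],o['ee_pos'],o['orientation'],o['ft_force'])
R=lambda i,f:cv2.convertScaleAbs(cv2.resize(i,None,fx=f,fy=f,interpolation=cv2.INTER_CUBIC),alpha=1.4)
w=R(D['wrist'][110:260,200:440],3.33)[:,:800]   # 500 high
c=np.zeros((600,800,3),np.uint8)
a=R(D['wrist'][120:220,210:430],3.6);s=R(D['side'][150:225,305:405],3.2);t=R(D['top'][290:350,410:480],4)
c[:a.shape[0],:a.shape[1]]=a
c[360:360+s.shape[0],:s.shape[1]]=s;c[360:360+t.shape[0],400:400+t.shape[1]]=t
cv2.imwrite('pics/c4.png',c)
E
```

```text
9.35 [ 518.53513847 -232.07153785  264.21364929] [3.13514668e+00 2.00931259e-01 9.53623187e-05] [-0.54430113 -0.26743314 -4.33829066]
```

View pics/c4.png

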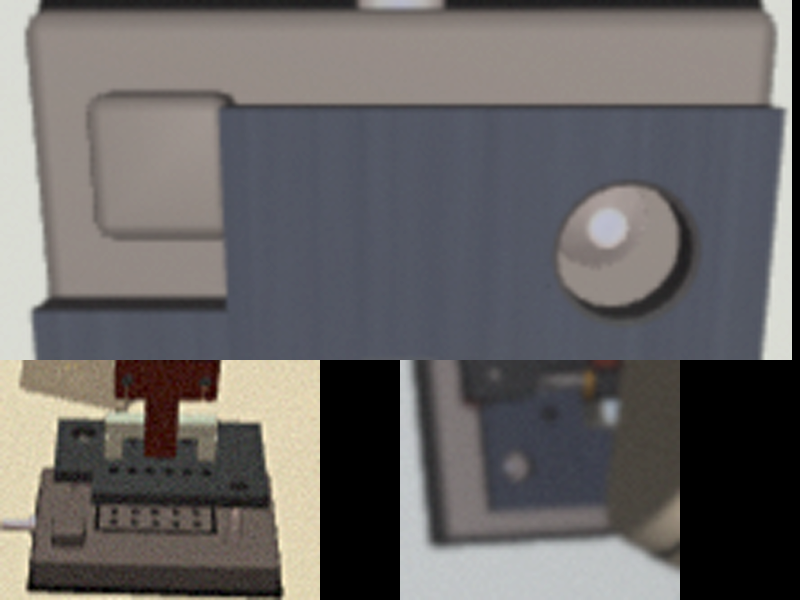

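The wrist crop shows the bright large pin tip inside the large hole: tip at about (378.6,183.3) in the full image, hole rim centre at about (383.6,189.4).

```bash
python3 - <<'E'
from m import *
import pickle
d=pickle.load(open('wrist3.pkl','rb'));im=np.asarray(d['pixels']);g=im.mean(2)
def show(n,p,z):
    v=fit(d,p,z);a=np.degrees(np.arctan2(v[1],v[0]));print(n,'ang',((a+45)%90-45).round(2)); return v
def xs(n,r,x0,x1,s,z): return show(n,line(g.T,r,x0,x1,s)[:,::-1],z)
def X(v,w): t=np.linalg.solve(np.array([v[:2],-w[:2]]).T,w[2:]-v[2:]);return v[2:]+t[0]*v[:2]
z=76
pf=show('pf',line(g,range(280,415),143,156,-1),z);pr=xs('pr',range(155,300),405,430,1,z);pl=xs('pl',range(153,200),263,278,-1,z)
mf=show('mf',line(g,range(225,300),118,132,1),28);ml=xs('ml',range(130,200),212,230,-1,28)
c=X(pf,pr);a=np.radians(7.35);R=np.array([[np.cos(a),-np.sin(a)],[np.sin(a),np.cos(a)]])
print('pl width',np.hypot(*(c-X(pf,pl))));o=c-R@[75,-52.5];print('plate o',o.round(1),'hole',(o+R@[55,-32]).round(1))
g8=g[150:225,355:410];m=(g8>150).astype(np.uint8);n,l,st,ce=cv2.connectedComponentsWithStats(m)
print('bright',st[1:].tolist(),[tuple(x) for x in (ce[1:]+[355,150]).round(1)])
tip=ray(d,378.6,183.3,58)[:2];hole=ray(d,383.6,189.4,z)[:2];print('tip',tip,'hole rim',hole,'man o from tip',tip-R@[55,-32],'from corner',X(mf,ml)-R@[88,65.5])
E
```

```text
pf ang 7.29
pr ang 7.31
pl ang 7.87
mf ang 7.34
ml ang 7.36
pl width 77.134224
plate o [ 519.9 -232.7] hole [ 578.5 -257.4]
bright [] []
tip [ 578.75109755 -257.89605544] hole rim [ 578.3736028  -257.48317481] man o from tip [ 520.1092578 -233.195152 ] from corner [ 519.92000994 -234.37504712]
```

>>> step_arm([
  [[0.005,-0.01,-0.05,0,0,0,0],[0,0,-0.06,0,0,0,0],[0,0,-0.07,0,0,0,0],[0,0,-0.07,0,0,0,0],[0,0,-0.05,0,0,0,0]],
])

```text
t: 9.98
ee_pos: [518.7, -232.6, 248.8]
orientation: [-3.135, -0.201, 0.0]
ft_force: [-0.6, -0.4, -4.8]
width: 13.9
grasp_force: 30.0
```

>>> step_arm([
  [[0,0,-0.05,0,0,0,0],[0,0,-0.05,0,0,0,0],[0,0,-0.05,0,0,0,0],[0,0,-0.05,0,0,0,0],[0,0,-0.03,0,0,0,0]],
])

```text
t: 10.6
ee_pos: [518.7, -232.6, 237.5]
orientation: [-3.135, -0.201, 0.0]
ft_force: [-0.1, -0.3, -5.3]
width: 13.5
grasp_force: 30.0
```

>>> step_arm([
  [[0,0,-0.05,0,0,0,0],[0,0,-0.05,0,0,0,0],[0,0,-0.05,0,0,0,0],[0,0,-0.03,0,0,0,0],[0,0,-0.02,0,0,0,0]],
])

```text
t: 11.22
ee_pos: [518.8, -232.6, 227.5]
orientation: [-3.135, -0.201, 0.0]
ft_force: [-0.1, 0.6, -5.2]
width: 13.6
grasp_force: 30.0
```

>>> step_arm([
  [[0,0,-0.008,0,0,0,0],[0,0,-0.008,0,0,0,0],[0,0,-0.008,0,0,0,0],[0,0,0,0,0,0,0],[0,0,0,0,0,0,0]],
])

```text
t: 11.85
ee_pos: [518.8, -232.6, 226.5]
orientation: [3.135, 0.201, 0.0]
ft_force: [-0.1, -0.3, -3.9]
width: 13.7
grasp_force: 30.0
```

>>> step_arm([
  [[0,0,-0.006,0,0,0,0],[0,0,-0.006,0,0,0,0],[0,0,-0.006,0,0,0,0],[0,0,0,0,0,0,0],[0,0,0,0,0,0,0]],
])

```text
t: 12.48
ee_pos: [518.8, -232.6, 226.1]
orientation: [3.135, 0.201, 0.0]
ft_force: [-2.8, 0.8, 5.9]
width: 13.5
grasp_force: 30.0
```

>>> step_arm([
  [[0,0,0,0,0,0,0],[0,0,0,0,0,0,1],[0,0,0,0,0,0,1],[0,0,0,0,0,0,1],[0,0,0,0,0,0,1]],
])

```text
t: 13.1
ee_pos: [518.8, -232.6, 225.5]
orientation: [3.135, 0.201, 0.0]
ft_force: [0.5, -0.1, -0.1]
width: 50.4
grasp_force: 0.0
```

>>> step_arm([
  [[0,0,0,0,0,0,1],[0,0,0,0,0,0,1],[0,0,0,0,0,0,1],[0,0,0,0,0,0,1],[0,0,0,0,0,0,1]],
])

```text
t: 13.72
ee_pos: [518.8, -232.6, 225.6]
orientation: [3.135, 0.201, 0.0]
ft_force: [-0.4, 0.4, -0.1]
width: 87.8
grasp_force: 0.0
```

>>> step_arm([
  [[0,0,0.1,0,0,0,1],[0,0,0.3,0,0,0,1],[0,0,0.6,0,0,0,1],[0,0,0.6,0,0,0,1],[0,0,0.6,0,0,0,1]],
])

```text
t: 14.35
ee_pos: [518.7, -232.6, 337.7]
orientation: [3.135, 0.201, 0.002]
ft_force: [0.7, -1.2, 0.6]
width: 87.7
grasp_force: 0.0
```

>>> step_arm([
  [[0,-0.5,0.4,0,0,0,1],[-0.2,-0.8,0.2,0,0,0,1],[-0.2,-0.8,0,0,0,0,1],[-0.2,-0.8,0,0,0,0,1],[0,-0.6,0,0,0,0,1]],
])

```text
t: 14.98
ee_pos: [487.9, -409.1, 367.0]
orientation: [3.134, 0.199, 0.001]
ft_force: [0.6, 0.2, 0.5]
width: 87.7
grasp_force: 0.0
```

>>> step_arm([
  [[0,-0.3,0,0,0,0,1],[0,0,0,0,0,0,1],[0,0,0,0,0,0,1],[0,0,0,0,0,0,1],[0,0,0,0,0,0,1]],
])

```text
t: 15.6
ee_pos: [489.0, -421.9, 365.7]
orientation: [-3.135, -0.202, 0.0]
ft_force: [0.1, 0.8, 0.3]
width: 87.7
grasp_force: 0.0
```

```bash
python3 - <<'E'
from h import *
t=cv2.cvtColor(np.asarray(snap('top')['pixels']),cv2.COLOR_RGB2BGR);s=cv2.cvtColor(np.asarray(snap('side')['pixels']),cv2.COLOR_RGB2BGR)
R=lambda i:cv2.convertScaleAbs(cv2.resize(i,(400,300),interpolation=cv2.INTER_CUBIC),alpha=1.4)
cv2.imwrite('pics/f.png',np.vstack([np.hstack([R(t[220:355,360:540]),R(t)]),np.hstack([R(s[160:250,290:410]),R(s)])]))
o=readout.get_obs();print(o['t'],o['ee_pos'],o['ft_force'])
E
```

```text
15.7 [ 488.93563887 -422.18888937  365.63122744] [-0.41417226 -0.24255167 -0.50224421]
```

View pics/f.png

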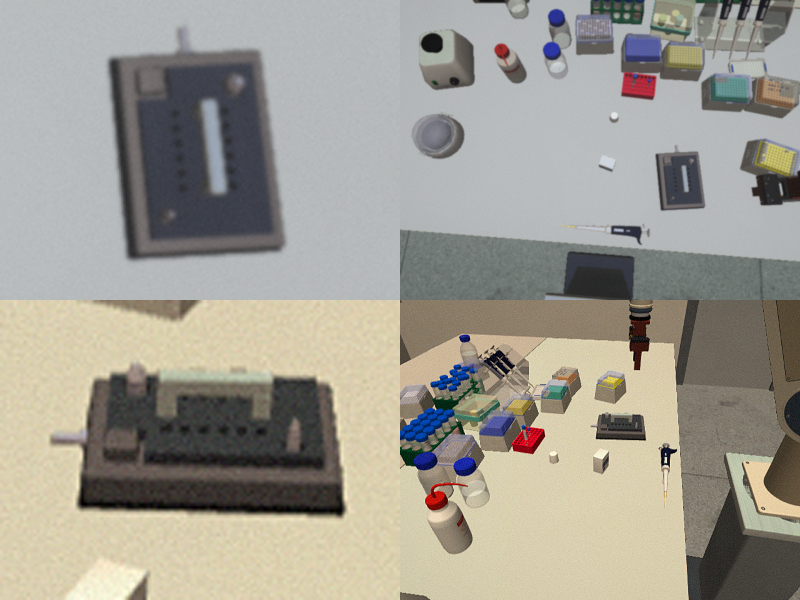

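The plate lies flush inside the manifold's border. Both pins stand through their holes, the notch is at the stop, and the carton and cup are where they were.

```bash
python3 -c "from h import *; print(ctrl.close_job())"
```

```text
the job is handed in; nothing more can be done
None
```

The top plate is seated flush over both pins with its notch at the corner stop and the gripper clear of it; the carton and cup were not disturbed, and the job was handed in at about 16 s.

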